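Cover the open stirring well

ROBOT

A 6-joint arm with a two-finger parallel gripper is mounted at the origin on the work surface. World frame = base frame: x ahead of the robot, y to its left, z up, the work surface at z = 0. Lengths are in m, angles in rad, forces in N, time in s.
With the tool pointing down it reaches from about 0.35 to 0.775 m from the base axis. Payload 5.5 kg.
Tool frame: the origin (TCP) lies at the very end of the fingers, on their centre line; the grasp point (between the pads) lies 19 mm behind it; z points along the fingers, y is the direction in which the jaws open and shut (so a half turn about z gives the same grasp; the last joint's range is limited). The gripper opens to 85 mm and grips with 20 to 120 N. Pads are 22 mm wide; open, the fingers measure 114 mm over their backs; the gripper's body (76 mm by 85 mm) begins 54 mm behind the grasp point. The pads swing forward as they close: fully open they stand 13 mm farther back than shut.
Start: joints at [-1.43, 0.313, 0.046, 1.304, 0, 1.431], TCP at [0.159, -0.553, 0.231] pointing down, gripper open.
Joint ranges: [-2.76, 2.76], [-0.86, 1.69], [-1.03, 1.26], [-2.2, 2.34], [-1.47, 1.5], [-3.14, 3.14]. Speed limits (rad/s): [2.57, 2.57, 3.14, 3.14, 3.14, 3.14].

INTERFACE

Orientations are given as a unit quaternion [x, y, z, w].
In Python, from workcell import * gives the robot as it stands.
- The arm moves only by the shell command python3 -m handwheel 'ROWS' [FORCE]. ROWS is JSON, one flat list of numbers, 7 for each row, row after row: the shift along the tool's x, y, z in mm, then the turn, a rotation vector about the tool's x, y, z in rad, then the opening, from 0 (shut) to 1 (fully open). In form: [dx, dy, dz, wx, wy, wz, jaw, dx, dy, dz, wx, wy, wz, jaw, ...]. A call has 1 to 5 rows; each row is the pose to reach, as a shift and turn from the pose measured when the call began, along the tool's axes at that moment; what a row does not reach only later rows make up. A row lasts 1/12 s, in which the tool goes at most 41.7 mm and 7.16 degrees, less where a joint would pass 70% of its speed; a pose out of reach is approached as far as the arm can. A call with a gripper value outside its range is refused whole. The fingers move at their own pace and stop on an object; FORCE is the grip in N (left out, the last holds). Time passes only in rows, so rows that repeat a pose let the fingers close. It gives the time, the measured TCP pose, the force and the opening at its end, in the units of the state.
- state(): the state, without advancing time (a new reading comes with each control period).
- capture(name): name is "scene" or "top" or "wrist"; returns the picture (400x640x3 uint8, red, green, blue); there is no depth.
- camera_model(name): a dict with "fx", "fy", "cx", "cy" (pixels), "origin" and "rotation" of the camera in the world; the wrist camera has in their place "T_tool_cam" (4x4, takes a point from camera to tool coordinates, whose origin is the TCP and whose axes are the flange's). Camera axes: x right, y up, looking along -z (the intrinsics and any distortion apply to the point x, -y, -z); pixel columns grow to the right and rows downward; lengths in m; the calibration is good to about 2 mm. A picture is of the moment at which its call begins: read the wrist's pose just before it. camera_model takes no time and is no camera call.
- hand_in(): hands the job in, once; it reports no verdict.
The state is a dict: "clock": time; "joint_pos": joint angles; "qvel": joint speeds; "joint_torque": joint torques, N m; "ee_pos": TCP position; "orientation": TCP orientation; "ft_force": force on the tool from outside, world axes, zero at the start; "moment": the same for the moment, N m; "gripper_width": finger opening in m.
Only numpy, scipy, OpenCV 4.12 (cv2) and the standard library are available. Lean on these libraries where they do the work, as an engineer would, in place of code of your own. Each camera call takes 0.05 s, during which the arm holds its last target.

TASK

Two of the three wells in the white block bank carry a stirrer motor and one stands open. Pick up the large white cover by its black knob and set it, not drop it, into the open well so that it lies flat and fully home, and let go. Leave the two motors where they are.

Things in the scene. Friction and masses are not known exactly. Their poses are not given: they have to be found in the camera images.
- bank: Fixed row of three white plastic blocks on one steel plate, 200 (x) x 350 (y) mm; flat top 98 mm above the table. Each block, 180 x 104 mm, has a round well in its top, 64 mm wide, 60 mm deep, axis at x = -30 mm and y = -110, 0 or +110 mm from the origin (centre of the plate's underside; z up). Motors stand in any two wells; the third is open, a small steel impeller low on its floor.
- motor_1: Stirrer motor standing loose in one of the wells: an upright square body, 57 x 57 mm, aluminium and black, on an 80 x 80 x 6 mm aluminium flange; it rises 61 mm above the bank's top. 0.6 kg. Origin: on its axis, on the underside of the flange, at the level of the bank's top. To be left alone.
- motor_2: A second motor, the same in every way, standing in another of the wells. To be left alone.
- cover: Loose cover standing on the table: white disc 88 mm wide, 8 mm thick; on it a black upright round knob 30 mm wide, 40 mm high; under it a plug 14 mm high, 46 mm wide, tapering to 34 mm at its foot. 0.15 kg. Origin: centre of the plug's foot, z up; disc top at 22 mm, knob top at 62 mm. Fully home the disc lies on the bank's top, origin 84 mm above the table. A smaller white cap nearby is not wanted.
There are look-alikes about, which are no part of the job. Leave any green or pink look-alike of the cover alone.

How it is judged:
By the outcome, as a careful person would: the job done as asked, in the order asked, and still so for the second after the job is handed in, with the robot touching nothing.
It also fails if it takes over 45 s, if anything falls off the work surface, if the arm or the gripper's body presses on something with over 40 N, if the wrist force passes 120 N, or if a joint passes its speed limit or range.

## Working session

There is one attempt and no reset: what is moved stays moved. The work goes in short steps, Python scripts to look and compute and a shell command to move; the robot and the scene stay as the last step left them, time stands still between calls to the robot, and variables do not carry over. Pictures are saved under pics/ and viewed, and the job is handed in when it is done.

```bash
mkdir -p pics; ls
cat > h.py <<'E'
from workcell import *
import numpy as np, cv2
def save(n,im): cv2.imwrite('pics/'+n+'.png',cv2.cvtColor(im,cv2.COLOR_RGB2BGR))
E
python3 - <<'E'
from h import *
s=state()
for k,v in s.items(): print(k,v)
for n in ("scene","top","wrist"):
    print(n,camera_model(n)); save(n+'0',capture(n))
E
```

```text
pics
clock 0.0
joint_pos [-1.42958570e+00  3.14001998e-01  4.49817569e-02  1.30359021e+00
 -1.57471003e-05  1.43121238e+00]
qvel [ 0.00080914 -0.00041386 -0.00033211  0.00045951 -0.00019294 -0.0002101 ]
joint_torque [ 4.27069222e-05 -4.80629075e+01  2.98533654e+01  1.95427827e-02
 -3.94546680e-05 -1.38760214e-06]
ee_pos [ 0.15926664 -0.55197593  0.23040909]
orientation [ 9.90160071e-01  1.39936455e-01 -8.61129604e-06 -9.07056720e-04]
ft_force [ 0.08593329 -0.22561269  0.26826381]
moment [-0.01519993 -0.00908713  0.00274618]
gripper_width 0.08514581543227681
scene {'fx': 477.3529532782478, 'fy': 477.3529532782478, 'cx': 310.8758942491822, 'cy': 198.07058168241446, 'origin': array([1.17132659, 0.330618  , 0.79196077]), 'rotation': array([0.20986219, 0.36301257, 0.79481485, 0.43869019])}
top {'fx': 365.7182743364867, 'fy': 365.7182743364867, 'cx': 319.8819409952749, 'cy': 201.4602646373533, 'origin': array([ 0.39060181, -0.08718651,  0.93801833]), 'rotation': array([ 0.02671708, -0.02811874, -0.70308444,  0.71004775])}
wrist {'fx': 349.87549961301517, 'fy': 349.87549961301517, 'cx': 316.775865105675, 'cy': 199.23433237051603, 'T_tool_cam': array([[-5.46628893e-04,  9.52990564e-01,  3.02999482e-01,
         7.68664807e-02],
       [ 9.99999607e-01,  7.32544713e-04, -4.99933271e-04,
         1.02957102e-03],
       [-6.98392358e-04,  3.02999089e-01, -9.52990590e-01,
        -1.41624718e-01],
       [ 0.00000000e+00,  0.00000000e+00,  0.00000000e+00,
         1.00000000e+00]])}
```

View pics/scene0.png

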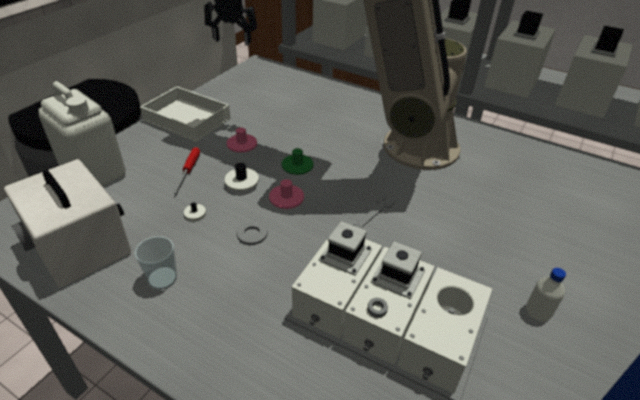

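View pics/top0.png

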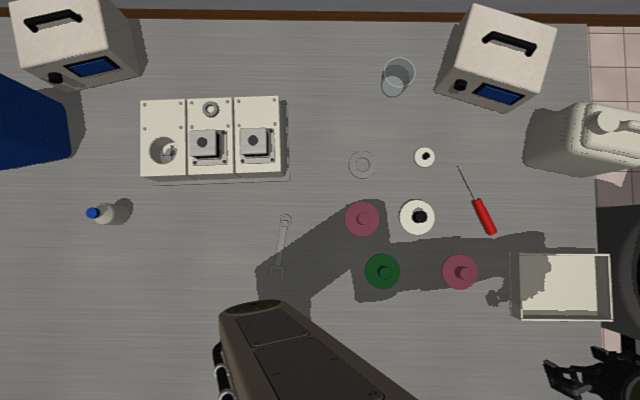

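View pics/wrist0.png

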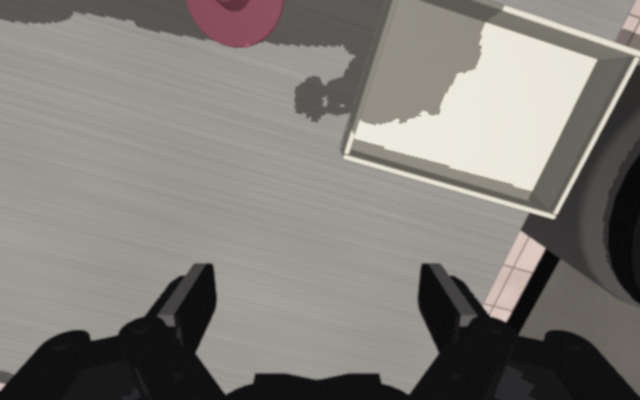

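The top view shows the white cover with black knob at (417,216), open well at (164,151). Candidates: the small white cap (425,157), pink (362,218) and (459,271), green (382,271), and grey ring (361,165). I'll check with close crops.

```bash
cat >> h.py <<'E'
from scipy.spatial.transform import Rotation as R
def cam(n,s=None):
    m=camera_model(n)
    if n=='wrist':
        s=s or state(); T=np.eye(4); T[:3,:3]=R.from_quat(s['orientation']).as_matrix(); T[:3,3]=s['ee_pos']
        T=T@np.array(m['T_tool_cam']); return m,T[:3,3],T[:3,:3]
    return m,np.array(m['origin']),R.from_quat(m['rotation']).as_matrix()
def ray(c,u,v):
    m,o,Rm=c; d=Rm@np.array([(u-m['cx'])/m['fx'],-(v-m['cy'])/m['fy'],-1.]); return o,d/np.linalg.norm(d)
def at(c,u,v,z):
    o,d=ray(c,u,v); return o+d*(z-o[2])/d[2]
def tri(rs):
    A=np.zeros((3,3));b=np.zeros(3)
    for o,d in rs:
        P=np.eye(3)-np.outer(d,d);A+=P;b+=P@o
    x=np.linalg.solve(A,b); return x,[np.linalg.norm((np.eye(3)-np.outer(d,d))@(x-o)) for o,d in rs]
def proj(c,p):
    m,o,Rm=c; q=Rm.T@(np.array(p)-o); return m['cx']+m['fx']*q[0]/-q[2], m['cy']-m['fy']*q[1]/-q[2]
E
python3 - <<'E'
from h import *
t=cv2.imread('pics/top0.png'); s=cv2.imread('pics/scene0.png')
def z(im,x,y,w,h,k): return cv2.resize(im[y:y+h,x:x+w],None,fx=k,fy=k,interpolation=cv2.INTER_CUBIC)
a=z(t,380,180,80,60,5); b=z(s,205,150,80,60,5); c=z(t,135,90,160,100,2.5); d=z(s,285,215,220,137.5.__int__(),400/220)
d=cv2.resize(d,(400,250))
cv2.imwrite('pics/crop1.png',np.vstack([np.hstack([a,b]),np.hstack([c,d])]))
E
```

```text
(no output)
```

View pics/crop1.png

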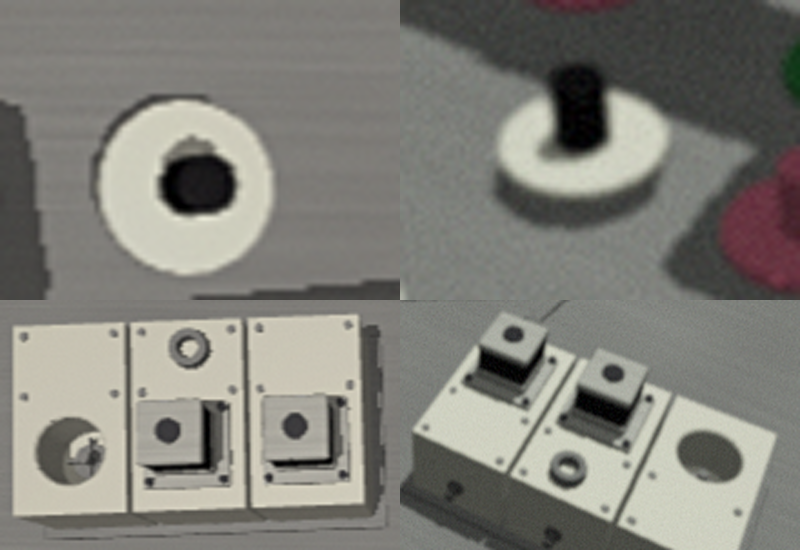

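The crop confirms the large white disc with an upright black knob (top (417,216), scene (241,179)). The third well (top (164,151), scene (455,300)) is open, with the impeller low inside. Next I'll measure both.

Run:
```python
from h import *
T=cam('top');S=cam('scene')
t=cv2.imread('pics/top0.png',0); s=cv2.imread('pics/scene0.png',0)
def blob(im,u,v,w,h,th,inv=False):
    x0,y0=u-w//2,v-h//2; k=6
    c=cv2.resize(im[y0:y0+h,x0:x0+w],None,fx=k,fy=k,interpolation=cv2.INTER_CUBIC)
    m=((c<th) if inv else (c>th)).astype(np.uint8)
    cs,_=cv2.findContours(m,cv2.RETR_EXTERNAL,cv2.CHAIN_APPROX_NONE)
    ct=max(cs,key=cv2.contourArea)
    e=cv2.fitEllipse(cv2.convexHull(ct)) 
    f=lambda p:((p[0]+.5)/k-.5+x0,(p[1]+.5)/k-.5+y0)
    return f(e[0]),np.array(e[1])/k,e[2]
for n,a in {'disc_top':(t,417,216,44,44,180),'disc_scene':(s,241,179,44,40,150),'knob_top':(t,419,217,26,24,70,True),
  'well_top':(t,164,151,36,36,170,True),'well_scene':(s,455,300,50,40,140,True)}.items(): print(n,blob(*a))
dt=blob(t,417,216,44,44,180)[0]; ds=blob(s,241,179,44,40,150)[0]
print('disc',tri([ray(T,*dt),ray(S,*ds)]), at(T,*dt,.022),at(S,*ds,.022))
wt=blob(t,164,151,36,36,170,True)[0]; ws=blob(s,455,300,50,40,140,True)[0]
print('well',tri([ray(T,*wt),ray(S,*ws)]), at(T,*wt,.098),at(S,*ws,.098))
# knob top centre
kt=(380+199/5,180+185/5); ks=(205+(579-400)/5,150+75/5)
print('knob rough',at(T,*kt,.062),at(S,*ks,.062),tri([ray(T,*kt),ray(S,*ks)]))
```

```text
disc_top ((416.7587305704753, 216.97321065266928), array([33.74463654, 34.57696788]), 142.39540100097656)
disc_scene ((240.9455769856771, 177.8146006266276), array([20.72729365, 34.66710917]), 86.68840789794922)
knob_top ((419.0784517923991, 216.40764745076498), array([12.29498927, 15.1740799 ]), 87.52506256103516)
well_top ((162.44185002644858, 149.91567993164062), array([28.03150686, 29.14704895]), 61.25733184814453)
well_scene ((454.9362436930339, 300.4131889343262), array([26.91383362, 37.53953807]), 112.52490997314453)
disc (array([ 0.42555476, -0.33250687,  0.02108883]), [np.float64(0.0005621940225885461), np.float64(0.0005621940225884968)]) [ 0.42523762 -0.33175767  0.022     ] [ 0.42658222 -0.33230899  0.022     ]
well (array([0.57300779, 0.27862434, 0.09710743]), [np.float64(0.0007501495392613867), np.float64(0.0007501495392613538)]) [0.572553   0.27897831 0.098     ] [0.57426987 0.27805945 0.098     ]
knob rough [ 0.42373278 -0.32836897  0.062     ] [ 0.42347764 -0.33118542  0.062     ] (array([ 0.42425384, -0.32908843,  0.06301848]), [np.float64(0.0011096361760800219), np.float64(0.001109636176080077)])
```

```bash
python3 -m handwheel '[36,-16,0,0,0,-0.12,1, 72,-32,0,0,0,-0.24,1, 108,-48,0,0,0,-0.36,1, 144,-64,0,0,0,-0.48,1, 180,-79,0,0,0,-0.6,1]' 30
cat >> h.py <<'E'
def rel(p,yaw=None,s=None):
    s=s or state(); Rm=R.from_quat(s['orientation'])
    d=Rm.inv().apply(np.array(p)-s['ee_pos'])*1000
    x=Rm.as_matrix()[:,0]; out=[np.round(d,1)]
    if yaw is not None:
        out.append(np.round((R.from_euler('z',yaw)*R.from_quat([1,0,0,0])).as_matrix(),0) is None)
        out[-1]=np.round((Rm.inv()*(R.from_euler('z',yaw)*R.from_quat([1,0,0,0]))).as_rotvec(),3)
    return out
E
python3 -c "
from h import *
print(rel([.4255,-.332,.17],1.5),state()['ee_pos'])"
```

```text
clock: 0.57
ee_pos: [0.3112, -0.4248, 0.2305]
orientation: [0.903, 0.429, 0.0, -0.001]
ft_force: [0.1, 0.2, 1.3]
gripper_width: 0.0854
[array([144.1,  30. ,  60.6]), array([-0.001, -0.002, -0.614])] [ 0.31117293 -0.42476274  0.2305034 ]
```

```bash
python3 -m handwheel '[36,8,15,0,0,-0.12,1, 72,15,30,0,0,-0.24,1, 108,22,45,0,0,-0.36,1, 144,30,60,0,0,-0.48,1, 144,30,60,0,0,-0.61,1]'; python3 -m handwheel '[0,0,0,0,0,0,1]'
python3 - <<'E'
from h import *
s=state(); c=cam('wrist',s); im=capture('wrist'); save('wrist1',im)
print(rel([.4255,-.332,.17],1.5,s),s['ee_pos'],proj(c,[.4255,-.3325,.022]),proj(c,[.4255,-.3325,.062]))
E
```

```text
clock: 0.98
ee_pos: [0.4281, -0.3265, 0.1673]
orientation: [0.731, 0.683, 0.002, -0.003]
ft_force: [-1.1, 0.8, 0.2]
gripper_width: 0.0855
clock: 1.07
ee_pos: [0.4289, -0.3248, 0.1664]
orientation: [0.728, 0.685, 0.001, -0.004]
ft_force: [-0.3, -0.2, -0.0]
gripper_width: 0.0855
[array([-7.4, -3. , -3.6]), array([-0.004, -0.008,  0.01 ])] [ 0.42892064 -0.32477535  0.16640085] (np.float64(314.31769311211946), np.float64(192.8227491557623)) (np.float64(313.77046414550057), np.float64(207.8181702333462))
```

View pics/wrist1.png

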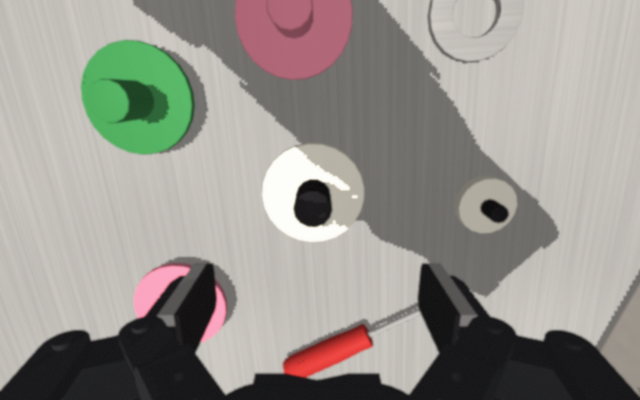

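The wrist view shows the disc at (313,193) and the knob top at (312,208). The projected stereo estimate was (314,193) and (314,208), so they agree. Aligning and descending.

```bash
python3 -m handwheel '[-7,-3,20,-0.004,-0.008,0.01,1, -7,-3,40,-0.004,-0.008,0.01,1, -7,-3,60,-0.004,-0.008,0.01,1, -7,-3,70,-0.004,-0.008,0.01,1, -7,-3,70,-0.004,-0.008,0.01,1]'
python3 - <<'E'
from h import *
print(rel([.4255,-.332,.032],1.5),state()['qvel'])
E
```

```text
clock: 1.53
ee_pos: [0.423, -0.33, 0.094]
orientation: [0.735, 0.678, 0.0, -0.003]
ft_force: [-0.9, 0.4, -0.4]
gripper_width: 0.0856
[array([-2. ,  2.8, 62. ]), array([-0.003, -0.004, -0.009])] [ 0.0031349  -0.02718458  0.04926417  0.04514342 -0.00151328 -0.01140755]
```

```bash
python3 -m handwheel '[-2,2.5,20,0,0,0,1, -2,2.5,40,0,0,0,1, -2,2.5,55,0,0,0,1, -2,2.5,61,0,0,0,1, -2,2.5,61,0,0,0,1]'
python3 - <<'E'
from h import *
print(rel([.4255,-.332,.032],1.5),state()['qvel'])
save('wrist2',capture('wrist'))
E
```

```text
clock: 1.95
ee_pos: [0.4245, -0.332, 0.0326]
orientation: [0.735, 0.678, 0.0, -0.003]
ft_force: [0.7, 0.9, -0.1]
gripper_width: 0.0858
[array([0. , 1. , 0.6]), array([-0.005, -0.005, -0.011])] [ 0.00439779 -0.02417792  0.02708082  0.02551788  0.00082119 -0.00507738]
```

View pics/wrist2.png

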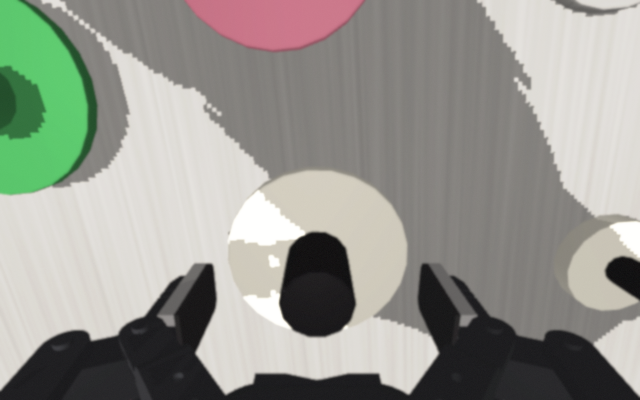

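The knob (318,285) sits centred between the pads (columns 205 and 430). Closing now.

```bash
python3 -m handwheel '[0,1,0,-0.005,-0.005,0,0.7, 0,1,0,-0.005,-0.005,0,0.5, 0,1,0,-0.005,-0.005,0,0.2, 0,1,0,-0.005,-0.005,0,0, 0,1,0,-0.005,-0.005,0,0]' 50;  python3 -m handwheel '[0,0,0,0,0,0,0, 0,0,0,0,0,0,0, 0,0,0,0,0,0,0]'
```

```text
clock: 2.42
ee_pos: [0.4262, -0.3328, 0.0343]
orientation: [0.735, 0.678, -0.0, 0.001]
ft_force: [-0.4, 0.3, 5.5]
gripper_width: 0.0287
clock: 2.67
ee_pos: [0.4263, -0.3328, 0.0344]
orientation: [0.735, 0.678, -0.0, 0.001]
ft_force: [0.3, 1.3, 0.5]
gripper_width: 0.0289
```

```bash
python3 -m handwheel '[0,0,-15,0,0,0,0, 0,0,-35,0,0,0,0, 0,0,-65,0,0,0,0, 0,0,-100,0,0,0,0, 0,0,-135,0,0,0,0]'; python3 -m handwheel '[0,0,-35,0,0,0,0, 0,0,-60,0,0,0,0, 0,0,-70,0,0,0,0, 0,0,-70,0,0,0,0]'
python3 - <<'E'
from h import *
s=state()
save('wrist3',capture('wrist'));save('scene3',capture('scene'))
print(s['ee_pos'],s['ft_force'],rel([.573,.2786,.24],1.5,s))
a=cv2.imread('pics/wrist3.png');b=cv2.imread('pics/scene3.png')
cv2.imwrite('pics/c3.png',np.hstack([cv2.resize(a,(400,250)),cv2.resize(b[50:250,130:450],(400,250))]))
E
```

```text
clock: 3.08
ee_pos: [0.4253, -0.3317, 0.1698]
orientation: [0.735, 0.678, -0.0, 0.0]
ft_force: [0.6, -0.9, -1.6]
gripper_width: 0.0287
clock: 3.42
ee_pos: [0.4263, -0.3327, 0.2421]
orientation: [0.735, 0.678, 0.0, 0.003]
ft_force: [1.0, -0.5, -1.6]
gripper_width: 0.0288
[ 0.42633785 -0.33272999  0.24210357] [ 0.98212587 -0.48361824 -1.64699293] [array([6.212e+02, 9.650e+01, 4.000e-01]), array([ 0.004,  0.003, -0.011])]
```

View pics/c3.png

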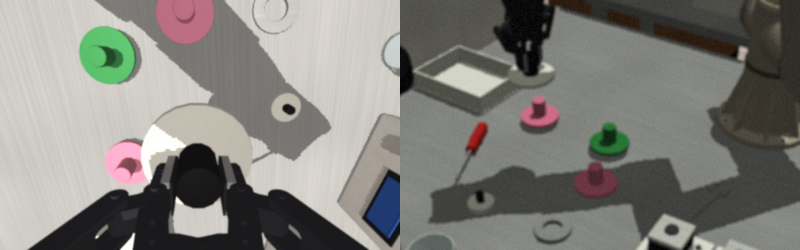

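The cover is held level. Carrying it to the open well at about z 0.24, above the motors (0.159).

```bash
python3 -m handwheel '[20,3,0,0.004,0.003,0,0, 55,8,0,0.004,0.003,0,0, 92,14,0,0.004,0.003,0,0, 130,20,0,0.004,0.003,0,0, 168,26,0,0.004,0.003,0,0]'; python3 -c "
from h import *
print(rel([.573,.2786,.24],1.5))"
```

```text
clock: 3.93
ee_pos: [0.4632, -0.164, 0.2353]
orientation: [0.736, 0.677, -0.001, -0.006]
ft_force: [0.7, 0.2, -1.5]
gripper_width: 0.0287
[array([450.1,  72.8,  -2.7]), array([-0.01 , -0.006, -0.012])]
```

```bash
python3 -m handwheel '[38,6,0,0,0,0,0, 76,12,0,0,0,0,0, 114,18,0,0,0,0,0, 152,24,0,0,0,0,0, 190,30,0,0,0,0,0]'; python3 -c "
from h import *
print(rel([.573,.2786,.24],1.5))"
```

```text
clock: 4.35
ee_pos: [0.5074, 0.025, 0.2332]
orientation: [0.736, 0.677, -0.003, -0.007]
ft_force: [1.0, -0.1, -1.2]
gripper_width: 0.0285
[array([258.2,  44.3,  -5.9]), array([-0.015, -0.006, -0.012])]
```

```bash
python3 -m handwheel '[38,6,-3,-0.01,-0.006,0,0, 75,13,-6,-0.015,-0.006,0,0, 110,19,-6,-0.015,-0.006,0,0, 145,25,-6,-0.015,-0.006,0,0, 170,29,-6,-0.015,-0.006,0,0]'; python3 -c "
from h import *
save('wrist4',capture('wrist'))
print(rel([.573,.2786,.24],1.5))"
```

```text
clock: 4.77
ee_pos: [0.5494, 0.1948, 0.2364]
orientation: [0.735, 0.678, -0.002, -0.001]
ft_force: [0.5, -0.6, -1.1]
gripper_width: 0.0286
[array([82.1, 16.5, -3.8]), array([-0.004, -0.002, -0.007])]
```

View pics/wrist4.png

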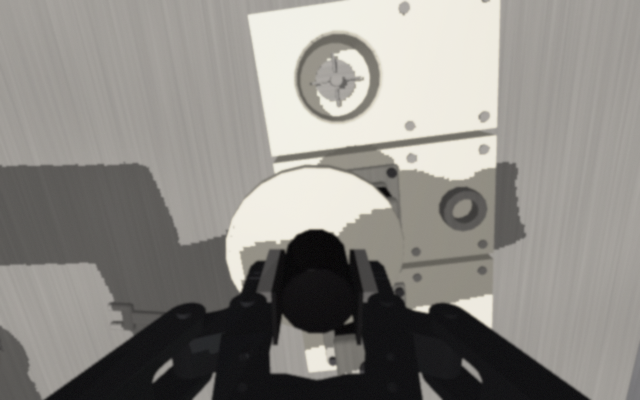

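The open well shows clearly at (338,77), with the held cover at (316,255). I'll hold still one row and re-measure.

```bash
python3 -m handwheel '[0,0,0,0,0,0,0, 0,0,0,0,0,0,0]'
python3 - <<'E'
from h import *
s=state(); c=cam('wrist',s); im=capture('wrist'); save('wrist5',im)
print(np.abs(s['qvel']).max(),s['ee_pos'],proj(c,[.573,.2786,.098]))
g=cv2.cvtColor(im,cv2.COLOR_RGB2GRAY)
w=cv2.resize(g[20:140,270:410],None,fx=5,fy=5,interpolation=cv2.INTER_CUBIC)
cs,_=cv2.findContours((w<215).astype(np.uint8),cv2.RETR_EXTERNAL,cv2.CHAIN_APPROX_NONE)
for k in cs:
    if cv2.contourArea(k)>20000:
        e=cv2.fitEllipse(cv2.convexHull(k)); u,v=(e[0][0]+.5)/5-.5+270,(e[0][1]+.5)/5-.5+20
        print(e,u,v,at(c,u,v,.098))
cv2.imwrite('pics/w5.png',w)
E
```

```text
clock: 4.98
ee_pos: [0.5486, 0.1986, 0.2326]
orientation: [0.734, 0.68, -0.003, -0.004]
ft_force: [-0.4, -0.4, -1.1]
gripper_width: 0.0288
0.033462428215651034 [0.54857684 0.19861376 0.23259308] (np.float64(343.1725050314949), np.float64(80.47151127713616))
((354.0943908691406, 313.38543701171875), (440.7617492675781, 468.7431945800781), 10.782602310180664) 340.41887817382815 82.27708740234375 [0.57087698 0.27747984 0.098     ]
```

View pics/w5.png

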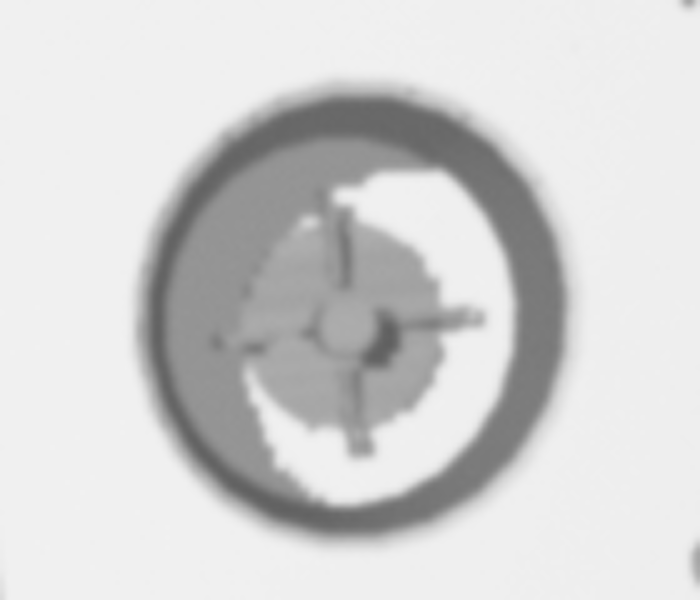

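Well at (340,82), giving (0.571, 0.2775). That agrees within 2 mm with the stereo (0.573, 0.2786), so I'll aim for (0.572, 0.278).

Run:
```python
from h import *
print(rel([.572,.278,.236],1.5))
```

```text
[array([81.9, 16.9, -2.7]), array([-0.009, -0.001, -0.007])]
```

```bash
python3 -m handwheel '[25,5,-3,-0.009,-0.001,0,0, 50,10,-3,-0.009,-0.001,0,0, 70,14,-3,-0.009,-0.001,0,0, 82,17,-3,-0.009,-0.001,0,0, 82,17,-3,-0.009,-0.001,0,0]';python3 -m handwheel '[0,0,0,0,0,0,0]'
python3 - <<'E'
from h import *
s=state(); print(rel([.572,.278,.17],1.5,s),np.abs(s['qvel']).max())
E
```

```text
clock: 5.45
ee_pos: [0.5724, 0.2785, 0.2351]
orientation: [0.734, 0.679, -0.0, -0.0]
ft_force: [0.2, 0.0, -0.6]
gripper_width: 0.0288
clock: 5.53
ee_pos: [0.5722, 0.2773, 0.2344]
orientation: [0.734, 0.679, -0.001, -0.0]
ft_force: [-0.7, -0.7, -1.0]
gripper_width: 0.0282
[array([ 0.7, -0.1, 64.4]), array([-0.002,  0.002, -0.007])] 0.011173371873156712
```

```bash
python3 -m handwheel '[0.5,0,15,-0.002,0.002,0,0, 0.5,0,32,-0.002,0.002,0,0, 0.5,0,50,-0.002,0.002,0,0, 0.5,0,64,-0.002,0.002,0,0, 0.5,0,64,-0.002,0.002,0,0]';python3 -m handwheel '[0,0,0,0,0,0,0]'
python3 - <<'E'
from h import *
s=state(); print(rel([.572,.278,.128],1.5,s),np.abs(s['qvel']).max())
c=[cam('wrist',s)]; w=capture('wrist'); save('wrist6',w); sc=capture('scene'); save('scene6',sc); t=capture('top'); save('top6',t)
a=cv2.imread('pics/wrist6.png');b=cv2.imread('pics/scene6.png');t=cv2.imread('pics/top6.png')
r=lambda i:cv2.resize(i,(400,280))
cv2.imwrite('pics/c6.png',np.vstack([np.hstack([r(a),r(b[200:375,280:530])]),np.hstack([r(t[70:210,100:300]),r(b[0:350,100:600])])]))
E
```

```text
clock: 5.95
ee_pos: [0.5699, 0.275, 0.1668]
orientation: [0.735, 0.678, -0.003, -0.001]
ft_force: [-0.6, -0.7, -2.2]
gripper_width: 0.0282
clock: 6.03
ee_pos: [0.5695, 0.2736, 0.1668]
orientation: [0.735, 0.678, -0.003, -0.001]
ft_force: [0.6, 0.3, -0.9]
gripper_width: 0.0288
[array([ 4.7,  2.4, 38.8]), array([-0.007,  0.003, -0.011])] 0.054052297947012794
```

View pics/c6.png

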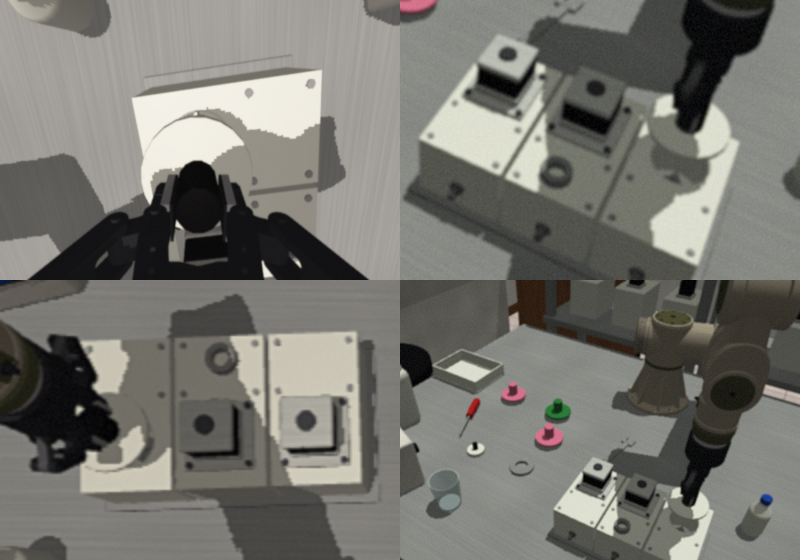

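The cover is over the open well, level, with the motors undisturbed. Correcting xy and lowering.

```bash
python3 -m handwheel '[5,2.5,5,-0.007,0.003,0,0, 5,2.5,15,-0.007,0.003,0,0, 5,2.5,25,-0.007,0.003,0,0, 5,2.5,33,-0.007,0.003,0,0, 5,2.5,33,-0.007,0.003,0,0]'
python3 - <<'E'
from h import *
s=state(); print(rel([.572,.278,.1184],1.5,s),np.abs(s['qvel']).max())
E
```

```text
clock: 6.6
ee_pos: [0.5713, 0.2786, 0.1317]
orientation: [0.735, 0.678, -0.001, -0.0]
ft_force: [-0.6, 0.0, -0.9]
gripper_width: 0.0285
[array([-0.5,  0.8, 13.3]), array([-0.002,  0.001, -0.01 ])] 0.033973804538628916
```

```bash
python3 -m handwheel '[0,1,3,-0.002,0.001,0,0, 0,1,6,-0.002,0.001,0,0, 0,1,9,-0.002,0.001,0,0, 0,1,9,-0.002,0.001,0,0]'
python3 - <<'E'
from h import *
s=state(); print(rel([.572,.278,.1184],1.5,s),np.abs(s['qvel']).max())
E
```

```text
clock: 6.93
ee_pos: [0.5719, 0.2784, 0.122]
orientation: [0.735, 0.678, -0.001, -0.0]
ft_force: [-0.9, 0.8, -1.7]
gripper_width: 0.0285
[array([-0.4,  0.1,  3.6]), array([-0.001,  0.001, -0.01 ])] 0.01163656404000469
```

```bash
python3 -m handwheel '[0,0,1,-0.001,0.001,0,0, 0,0,2,-0.001,0.001,0,0, 0,0,3,-0.001,0.001,0,0, 0,0,3,-0.001,0.001,0,0]'
python3 - <<'E'
from h import *
s=state(); print(rel([.572,.278,.1184],1.5,s),np.abs(s['qvel']).max(),s['ft_force'])
E
```

```text
clock: 7.27
ee_pos: [0.5721, 0.2784, 0.1192]
orientation: [0.735, 0.678, 0.0, -0.0]
ft_force: [-0.5, -0.3, -1.7]
gripper_width: 0.0288
[array([-0.4, -0. ,  0.8]), array([ 0.   , -0.001, -0.01 ])] 0.004033202690057207 [-0.49623301 -0.27138998 -1.67803768]
```

Not yet in contact; continuing down in fractions of a mm.

```bash
python3 -m handwheel '[0,0,0.7,0,0,0,0, 0,0,1.2,0,0,0,0, 0,0,1.2,0,0,0,0]'
```

```text
clock: 7.52
ee_pos: [0.5721, 0.2785, 0.119]
orientation: [0.735, 0.678, 0.001, 0.0]
ft_force: [-2.4, -0.2, 4.8]
gripper_width: 0.0289
```

```bash
python3 -m handwheel '[0,0,0.8,0,0,0,0, 0,0,1.5,0,0,0,0, 0,0,1.5,0,0,0,0]'
python3 - <<'E'
from h import *
w=capture('wrist'); save('wrist7',w); sc=capture('scene'); save('scene7',sc)
a=cv2.imread('pics/wrist7.png');b=cv2.imread('pics/scene7.png')
cv2.imwrite('pics/c7.png',np.hstack([cv2.resize(a,(400,250)),cv2.resize(b[225:350,350:550],(400,250),interpolation=cv2.INTER_CUBIC)]))
E
```

```text
clock: 7.77
ee_pos: [0.572, 0.2786, 0.1188]
orientation: [0.735, 0.678, 0.001, 0.0]
ft_force: [-4.0, -1.1, 8.8]
gripper_width: 0.0284
```

View pics/c7.png

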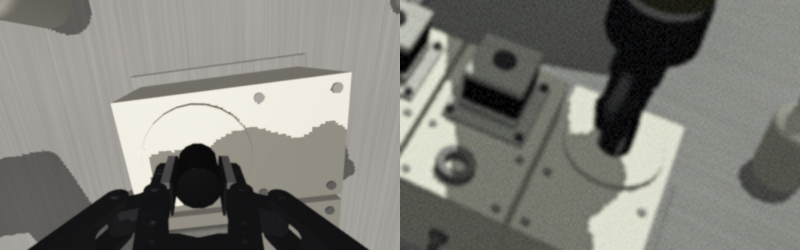

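The disc is seated: contact force is 9 N at TCP 0.119, against an expected 0.118, and its edge lies on the bank top with no gap. Releasing.

```bash
python3 -m handwheel '[0,0,-0.5,0,0,0,0.45, 0,0,-0.5,0,0,0,0.6, 0,0,-0.5,0,0,0,0.8, 0,0,-0.5,0,0,0,0.9, 0,0,-0.5,0,0,0,0.9]'; python3 -m handwheel '[0,0,0,0,0,0,0.9, 0,0,0,0,0,0,0.9, 0,0,0,0,0,0,0.9]'; python3 -c "
from h import *
print(rel([.572,.2785,.119],1.5)); save('wrist8',capture('wrist'))"
```

```text
clock: 8.28
ee_pos: [0.572, 0.2785, 0.1189]
orientation: [0.735, 0.678, 0.001, 0.0]
ft_force: [0.0, -0.1, 0.4]
gripper_width: 0.0767
clock: 8.53
ee_pos: [0.572, 0.2785, 0.1187]
orientation: [0.735, 0.678, 0.001, 0.0]
ft_force: [-0.6, -0.2, -0.5]
gripper_width: 0.077
[array([ 0. ,  0. , -0.3]), array([ 0.001, -0.001, -0.01 ])]
```

View pics/wrist8.png

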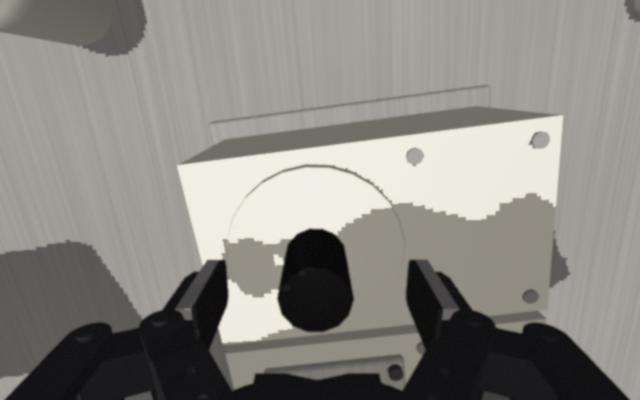

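The knob (316,280) is free between the open pads and the disc lies on the block. Retreating straight up.

```bash
python3 -m handwheel '[0,0,-15,0,0,0,0.9, 0,0,-40,0,0,0,0.9, 0,0,-75,0,0,0,0.9, 0,0,-110,0,0,0,0.9, 0,0,-140,0,0,0,0.9]'; python3 -m handwheel '[0,0,-10,0,0,0,0.9, 0,0,-10,0,0,0,0.9]'; python3 -m handwheel '[-5,0,0,0,0,0,0.9, -5,0,0,0,0,0,0.9]'
python3 - <<'E'
from h import *
s=state(); W=cam('wrist',s); save('wrist9',capture('wrist')); save('scene9',capture('scene')); save('top9',capture('top'))
a=cv2.imread('pics/wrist9.png');b=cv2.imread('pics/scene9.png')
cv2.imwrite('pics/c9.png',np.vstack([cv2.resize(a,(480,300)),cv2.resize(b[210:372,285:545],(480,299),interpolation=cv2.INTER_CUBIC)]))
for z in (.106,.146): print(proj(W,[.572,.2785,z]),proj(cam('scene'),[.572,.2785,z]))
E
```

```text
clock: 9.0
ee_pos: [0.5718, 0.2784, 0.2611]
orientation: [0.735, 0.678, 0.001, 0.0]
ft_force: [0.1, 0.8, 0.4]
gripper_width: 0.0766
clock: 9.17
ee_pos: [0.5735, 0.279, 0.2757]
orientation: [0.735, 0.678, 0.005, 0.002]
ft_force: [0.6, 0.1, 0.2]
gripper_width: 0.0769
clock: 9.33
ee_pos: [0.5729, 0.2733, 0.2749]
orientation: [0.735, 0.678, 0.004, 0.002]
ft_force: [0.7, 0.2, 0.1]
gripper_width: 0.0769
(np.float64(313.9376326434843), np.float64(170.84452821293783)) (np.float64(456.532334461393), np.float64(296.87794745007835))
(np.float64(314.0329072125929), np.float64(181.99332563958788)) (np.float64(461.43031042338123), np.float64(282.4563033230687))
```

View pics/c9.png

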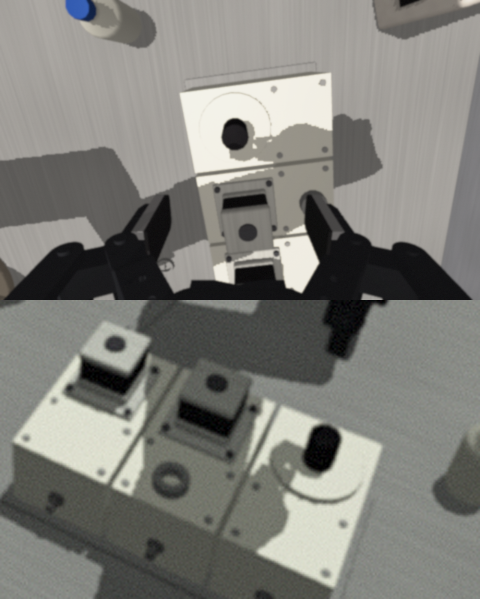

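Final check: the scene shows the knob top at (462,282), against (461,282) predicted for fully home, and the disc is flat. I'll also check that the motors have not shifted, then hand in.

Run:
```python
from h import *
a=cv2.imread('pics/scene0.png',0);b=cv2.imread('pics/scene9.png',0)
for n,(u,v) in {'m1':(347,233),'m2':(402,253)}.items():
    r=cv2.matchTemplate(b[v-25:v+26,u-25:u+26],a[v-15:v+16,u-15:u+16],cv2.TM_CCOEFF_NORMED); print(n,cv2.minMaxLoc(r)[1:4:2],'expect (10,10)')
hand_in(); print('handed in',state()['clock'])
```

```text
m1 (0.9739335775375366, (10, 10)) expect (10,10)
m2 (0.9448158144950867, (10, 10)) expect (10,10)
the job is handed in; nothing more can be done
the job is handed in; nothing more can be done
```

The large white cover is in the open well, lying flat and let go, and the job was handed in at about 9.5 s. I gripped it by the black knob and lowered it until it touched at about 9 N. Then I opened the jaws and backed straight up.

- **Seating:** the tool height at contact was 118.8 mm against 118.4 mm expected. After release, the knob top appeared at scene pixel (462,282), where (461,282) was predicted for fully home. In the wrist picture it was at (313,179) against (314,182) predicted. The pictures showed the disc flat on the bank with no gap.
- **Motors:** neither moved by a whole pixel between the first and last scene pictures.
- **Disagreements:** no check failed. The wrist camera and the two fixed cameras differed by about 2 mm on where the well is, well inside the plug's 9 mm side clearance.

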